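# Set and lock the length stop of a slat-cutting jig

## Robot

A 6-joint arm with a two-finger parallel gripper is mounted at the origin on the work surface. World frame = base frame: x ahead of the robot, y to its left, z up, the work surface at z = 0. Lengths are in mm, angles in rad, forces in N, time in s.
With the tool pointing down it reaches from about 350 to 975 mm from the base axis. Payload 7.1 kg.
Tool frame: the origin (TCP) lies at the very end of the fingers, on their centre line; the grasp point (between the pads) lies 19 mm behind it (ctrl.pinch_z is the z of the grasp point in the tool frame, in mm); z points along the fingers, y is the direction in which the jaws open and shut (so a half turn about z gives the same grasp; the last joint's range is limited). The gripper opens to 88 mm and grips with 3 to 60 N. Pads are 20 mm wide; open, the fingers measure 115 mm over their backs; the gripper's body (75 mm by 178 mm) begins 61 mm behind the grasp point.
Start: joints at [-1.347, 0.423, 1.63, -0, 1.089, -0.019], TCP at [150.283, -606.646, 222.675] pointing down, gripper open.
Joint ranges: [-3, 3], [-0.9, 2.11], [0.09, 2.58], [-1.31, 4.45], [0.11, 2.69], [-2.54, 2.54]. Speed limits (rad/s): [2.39, 2.39, 3.01, 3.14, 3.14, 3.14].

## Interface

Orientations are given as a rotation vector (axis times angle).
In Python, from workcell import get_obs, optics, ctrl gives the robot as it stands.
- The arm moves only by the shell command python3 -m jog 'ROWS'. ROWS is a JSON object of lists of equal length, an entry for each row: "delta_rot": the turn, a rotation vector about the tool's x, y, z in rad, a list of three; "translation": the shift along the tool's x, y, z in mm, a list of three; "hand": the opening, from -1 (shut) to 1 (fully open). In form: {"delta_rot": [[rx, ry, rz], ...], "translation": [[x, y, z], ...], "hand": [hand, ...]}. A call has 1 to 5 rows; each row is the pose to reach, as a shift and turn from the pose commanded when the call began, along the tool's axes at that moment; what a row does not reach only later rows make up. A row lasts 1/10 s, in which the tool goes at most 50 mm and 8.59 degrees, less where a joint would pass 70% of its speed; a pose out of reach is approached as far as the arm can. A call with a gripper value outside its range is refused whole. The fingers move at their own pace and stop on an object; the grip force is fixed at half the most. Time passes only in rows, so rows that repeat a pose let the fingers close. It gives the time, the measured TCP pose, the force and the opening at its end, in the units of the state.
- get_obs(): the state, without advancing time (a new reading comes with each control period).
- optics.get_image(name): name is "side" or "top" or "wrist"; returns the picture (480x640x3 uint8, red, green, blue); there is no depth.
- optics.calibration(name): a dict with "intrinsics" (3x3 intrinsics, pixels), "cam_to_world" (4x4, takes a point from camera to world coordinates). Camera axes: x right, y up, looking along -z (the intrinsics and any distortion apply to the point x, -y, -z); pixel columns grow to the right and rows downward; lengths in mm; the calibration is good to about 2 mm. A picture is of the moment at which its call begins: read the wrist's pose just before it. calibration takes no time and is no camera call; for the wrist camera it gives the pose at the moment of the call.
- ctrl.close_job(): hands the job in, once; it reports no verdict.
The state is a dict: "t": time; "qpos": joint angles; "qvel": joint speeds; "joint_torque": joint torques, N m; "ee_pos": TCP position; "orientation": TCP orientation; "ft_force": force on the tool from outside, world axes, zero at the start; "moment": the same for the moment, N m; "width": finger opening in mm.
Only numpy, scipy, OpenCV 4.12 (cv2) and the standard library are available. Lean on these libraries where they do the work, as an engineer would, in place of code of your own. Each camera call takes 0.05 s, during which the arm holds its last target. There are 200 camera calls.

## Task

Slide the blue-flanged stop along its slotted bolt holes until its black pointer lies within the width of the red mark on the rule (not the green one), and only then turn the orange wing knob clockwise until the stop is clamped firmly, hand-tight: stop as soon as you feel the knob resist firmly, and do not force it further. The pointer must still be at the red mark at the end; leave everything else on the table where it is.

Things in the scene. Friction and masses are not known exactly. Their poses are not given: they have to be found in the camera images.
- jig: Fixed plywood jig board 230 (x) x 340 (y) x 18 mm, origin at the centre of its underside on the table. The stop slides along the jig's y, 38 mm either way from y = 0. Upright 12 mm bolts stand at jig (x, y) = (-22, -22) mm (clamp knob) and (22, 22) mm (guide bolt, fixed round head 22 mm wide, top 37 mm above the table). A white rule lies along its +x side.
- stop: Sliding stop: loose aluminium plate 90 (x) x 190 (y) x 8 mm, about 0.45 kg, with two slots along y, 1 mm play each side of the bolts. Origin at the centre of its underside, 18 mm above the table; axes parallel to the jig's within about 2 degrees. A blue upright flange 70 (x) x 16 (y) x 45 mm high stands on it at stop y = +82 mm: grip it across the 16 mm. Unclamped it slides at a few newtons.
- flange_top (a point): Centre of the top edge of the blue flange, 71 mm above the table.
- pointer (a point): Black pointer line of the stop, 2.5 mm wide along the stop's x, at its +x edge (stop x = 45, y = 0, on the plate's top face). It reaches out towards the rule.
- red_mark: Fixed red bar 26 (x) x 8 (y) x 4 mm on the rule, origin at the centre of its underside, axes parallel to the jig's. The pointer is right when its y in this frame is within 4 mm of 0 (its x there stays about -24 mm). Red and green lie either side of the stop's starting place; which side is which changes.
- green_mark: Fixed green bar, same size: the mark of another job, not to be used.
- clamp: Steel washer 34 mm wide, 6 mm thick, round the bolt at jig (-22, -22) mm; origin at the centre of its underside. It does not turn. It comes down 3.5 mm per radian of clockwise knob turn and presses the plate onto the board. It starts 4 to 8.5 mm above the plate: 1.2 to 2.4 rad until it starts to grip (regrasp), and a little further to be tight.
- knob: Wing knob on the washer: black hub, orange bar 14 (own x) x 60 (own y) x 26 mm high, gripped across the 14 mm from above. Origin as the washer's; the bar's centre is 34 mm above it, its top 47 mm. Turns about vertical, clockwise from above tightens. Free, it resists with 0.14 N m; when the washer bears, that climbs by some 0.5 N m a radian: tight from 0.3, right at 0.4, overtightened at 0.8. Let go, it springs back a little but stays tight.
- knob_grip (a point): Centre of the orange wing bar.
- slat: Bystander: dark wooden slat 22 x 160 x 8 mm lying loose on the jig board beside the stop (robot side).
- jar: Bystander: glass jar with white lid, 76 mm wide, 120 mm high.
- jar2: Bystander: amber jar with white lid, 76 mm wide, 120 mm high.
- mallet: Bystander: hammer lying on the table.
- cup: Bystander: white cup 80 mm wide, 95 mm high.

How it is judged:
By the outcome, as a careful person would: the job done as asked, in the order asked, and still so for the second after the job is handed in, with the robot touching nothing.
It also fails if it takes over 70 s, if anything falls off the work surface, if the arm or the gripper's body presses on something with over 40 N, if the wrist force passes 120 N, or if a joint passes its speed limit or range.

## Working session

There is one attempt and no reset: what is moved stays moved. The work goes in short steps, Python scripts to look and compute and a shell command to move; the robot and the scene stay as the last step left them, time stands still between calls to the robot, and variables do not carry over. Pictures are saved under pics/ and viewed, about 8 in all and at most 12, crops included, and the job is handed in when it is done.

```bash
mkdir -p pics; ls; python3 - <<'E'
from workcell import get_obs, optics, ctrl
import cv2
o=get_obs(); print(o, ctrl.pinch_z)
for n in("top","side"):
    cv2.imwrite(f"pics/{n}0.png",optics.get_image(n)[:,:,::-1]); c=optics.calibration(n); print(n,c)
E
```

```text
pics
{'t': 0.0, 'qpos': array([-1.34702266e+00,  4.23811267e-01,  1.63065451e+00, -2.95755175e-05,
        1.08857521e+00, -1.89692119e-02]), 'qvel': array([-0.00025425,  0.00026325,  0.00065081, -0.00033058,  0.00114343,
       -0.00055275]), 'joint_torque': array([ 4.00897392e-03, -5.44619465e+01, -2.73664480e+01,  6.46917103e-02,
        2.29204382e-02, -1.26059895e-04]), 'ee_pos': array([ 150.14732659, -606.15268934,  221.9340934 ]), 'orientation': array([-3.11705150e+00, -3.80211453e-01,  2.73364011e-04]), 'ft_force': array([ 0.1192855 , -0.34303039, -0.52552973]), 'moment': array([-0.00820625,  0.01568936, -0.05662548]), 'width': 88.16383571588045} -18.700000000000003
top {'intrinsics': array([[437.80344373,   0.        , 319.68483545],
       [  0.        , 437.80344373, 232.08534465],
       [  0.        ,   0.        ,   1.        ]]), 'cam_to_world': array([[ 1.03470294e-02,  9.94748474e-01, -1.01825403e-01,
         3.67152096e+02],
       [-9.99369690e-01,  6.82912566e-03, -3.48365451e-02,
        -4.84890435e+01],
       [-3.39582216e-02,  1.02121677e-01,  9.94192136e-01,
         1.02095708e+03],
       [ 0.00000000e+00,  0.00000000e+00,  0.00000000e+00,
         1.00000000e+00]])}
side {'intrinsics': array([[435.94183404,   0.        , 314.96664047],
       [  0.        , 435.94183404, 243.50811363],
       [  0.        ,   0.        ,   1.        ]]), 'cam_to_world': array([[-8.46723995e-01,  2.93364497e-01, -4.43842031e-01,
         1.71782218e+01],
       [-5.32032182e-01, -4.67645520e-01,  7.05867853e-01,
         6.74720055e+02],
       [-4.84170070e-04,  8.33813492e-01,  5.52046036e-01,
         6.24692472e+02],
       [ 0.00000000e+00,  0.00000000e+00,  0.00000000e+00,
         1.00000000e+00]])}
```

View pics/top0.png

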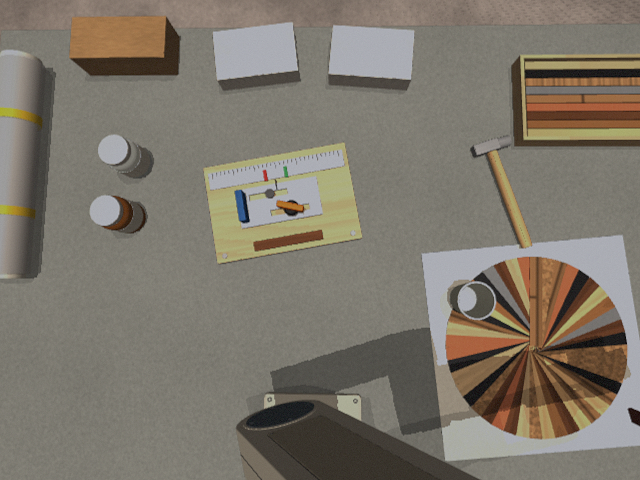

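View pics/side0.png

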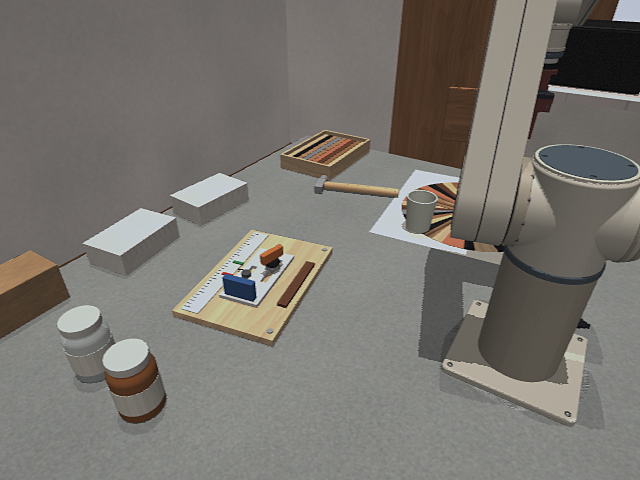

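The top view shows the jig centred near (282,203), with the blue flange at (242,206) and the orange knob at (291,207). The red mark is at (265,175), green at (286,172), and the pointer lies between them at about (276,184). The jig's +y points left in the image.

```bash
cat > h.py <<'E'
import numpy as np, cv2
from workcell import get_obs, optics, ctrl
from scipy.spatial.transform import Rotation as R
def ray(c,px,z):
    K=np.array(c["intrinsics"]);T=np.array(c["cam_to_world"])
    d=np.linalg.inv(K)@[px[0],px[1],1]; d=T[:3,:3]@[d[0],-d[1],-d[2]]; o=T[:3,3]
    return o+d*(z-o[2])/d[2]
HUE={"red":[(0,7),(173,180)],"green":[(50,85)],"blue":[(100,125)],"orange":[(8,15)]}
def mask(im,col,roi,s=130,v=60):
    h=cv2.cvtColor(im,cv2.COLOR_RGB2HSV); m=np.zeros(im.shape[:2],np.uint8)
    for a,b in HUE[col]: m|=cv2.inRange(h,(a,s,v),(b,255,255))
    k=np.zeros_like(m); x0,y0,x1,y1=roi; k[y0:y1,x0:x1]=1; m*=k
    n,l,st,ce=cv2.connectedComponentsWithStats(m)
    if n<2: return None
    i=1+np.argmax(st[1:,4]); mm=(l==i).astype(np.uint8)
    cn=max(cv2.findContours(mm,0,2)[0],key=len)
    return ce[i],st[i,4],cv2.minAreaRect(cn)
E
python3 - <<'E'
from h import *
c=optics.calibration("top"); im=cv2.cvtColor(cv2.imread("pics/top0.png"),cv2.COLOR_BGR2RGB)
roi=(205,140,362,265)
for n,z,v,s in(("red",22,60,150),("green",22,60,100),("blue",71,40,100),("orange",71,150,180)):
    r=mask(im,n,roi,s,v)
    if r is None: print(n,None);continue
    p=ray(c,r[0],z); b=np.array([ray(c,q,z)[:2] for q in cv2.boxPoints(r[2])])
    print(n,r[0],r[1],p.round(1),b.round(0).tolist())
for q in((205,168),(344,143),(361,238),(219,263)): print("jig corner",ray(c,q,18).round(1))
print("pointer",ray(c,(276,184),26).round(1))
cv2.imwrite("pics/crop.png",cv2.resize(cv2.imread("pics/top0.png")[140:265,205:362],None,fx=5,fy=4.7,interpolation=cv2.INTER_CUBIC))
E
```

```text
red [265.06666667 175.16666667] 30 [602.3 115.6  22. ] [[614.0, 121.0], [615.0, 115.0], [591.0, 110.0], [590.0, 116.0]]
green [285.42307692 171.61538462] 26 [610.8  68.   22. ] [[622.0, 73.0], [623.0, 67.0], [601.0, 63.0], [600.0, 69.0]]
blue [240.82987552 205.58921162] 241 [522.1 159.8  71. ] [[556.0, 175.0], [559.0, 155.0], [487.0, 143.0], [484.0, 162.0]]
orange [296.42105263 205.10526316] 19 [523.8  36.6  71. ] [[528.0, 55.0], [537.0, 51.0], [521.0, 21.0], [513.0, 26.0]]
jig corner [620.1 259.1  18. ]
jig corner [680.6 -68.3  18. ]
jig corner [ 456.9 -108.3   18. ]
jig corner [396.6 218.2  18. ]
pointer [580.5  88.9  26. ]
```

View pics/crop.png

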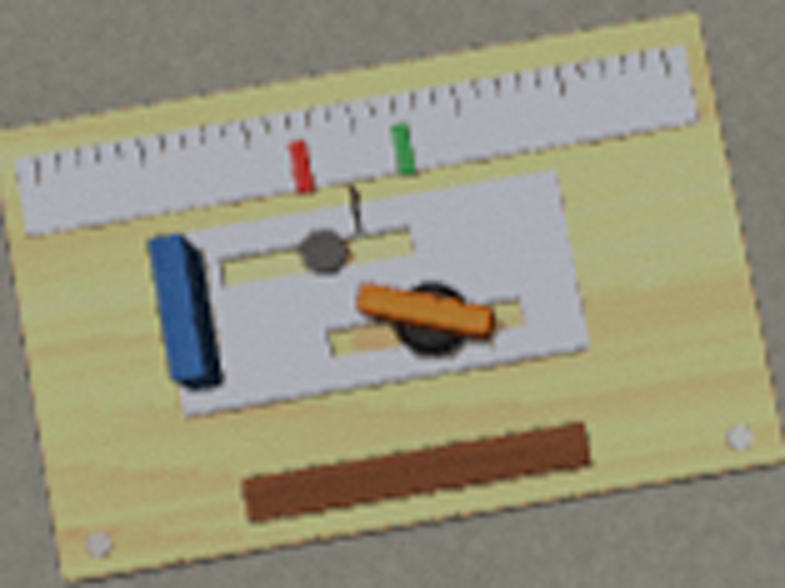

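The measurements fit together: jig centre about (538.5, 75), yaw 0.183; the pointer is at jig y≈6 and red at jig y≈28, so the stop has to move about +22 mm. I'm moving above the flange now.

```bash
P='python3 -m jog'
for i in 1 2 3; do python3 -m jog '{"delta_rot":[[0,0,0],[0,0,0],[0,0,0],[0,0,0],[0,0,0]],"translation":[[32,-38,0],[64,-77,0],[96,-115,0],[128,-154,0],[160,-192,0]],"hand":[0,0,0,0,0]}'; done
python3 - <<'E'
from h import *
o=get_obs(); print(o["t"],o["ee_pos"],o["orientation"],o["qpos"])
E
```

```text
t: 0.6
ee_pos: [259.6, -380.0, 222.4]
orientation: [-3.118, -0.379, 0.0]
ft_force: [1.2, -0.2, 0.2]
width: 51.0
t: 1.1
ee_pos: [368.6, -155.5, 222.8]
orientation: [3.118, 0.38, 0.0]
ft_force: [1.9, -0.4, 0.3]
width: 43.7
t: 1.6
ee_pos: [477.6, 69.4, 222.6]
orientation: [3.118, 0.381, -0.0]
ft_force: [0.7, -0.6, -0.2]
width: 43.8
1.6 [477.64317189  69.38510765 222.59261872] [ 3.11828555e+00  3.81210676e-01 -2.70210366e-04] [ 1.19658054e-01  2.13572092e-01  1.93696847e+00 -1.10356460e-04
  9.91223935e-01  1.44722187e+00]
```

```bash
python3 -m jog '{"delta_rot":[[0,0,0.03],[0,0,0.06],[0,0,0.06],[0,0,0.06],[0,0,0.06]],"translation":[[20,-26,10],[40,-52,20],[64.6,-77.8,30],[64.6,-77.8,42],[64.6,-77.8,42]],"hand":[0,0,0,0,0]}'
python3 - <<'E'
from h import *
o=get_obs(); print(o["ee_pos"],o["orientation"])
c=optics.calibration("wrist"); im=optics.get_image("wrist"); print(c)
np.save("w1.npy",c["cam_to_world"]); cv2.imwrite("pics/w1.png",im[:,:,::-1])
E
```

```text
t: 2.1
ee_pos: [519.8, 158.1, 178.6]
orientation: [3.127, 0.289, -0.007]
ft_force: [-0.1, 0.7, -0.8]
width: 44.0
[519.78242207 158.14548886 178.59785841] [ 3.12729215  0.28908373 -0.00659934]
{'intrinsics': array([[343.86440177,   0.        , 317.47184245],
       [  0.        , 343.86440177, 237.94346261],
       [  0.        ,   0.        ,   1.        ]]), 'cam_to_world': array([[ 1.83507623e-01,  9.47854506e-01,  2.60570120e-01,
         5.91297941e+02],
       [-9.83016366e-01,  1.76418997e-01,  5.05486017e-02,
         1.71568181e+02],
       [ 1.94320056e-03, -2.65420747e-01,  9.64130723e-01,
         3.40858962e+02],
       [ 0.00000000e+00,  0.00000000e+00,  0.00000000e+00,
         1.00000000e+00]])}
```

View pics/w1.png

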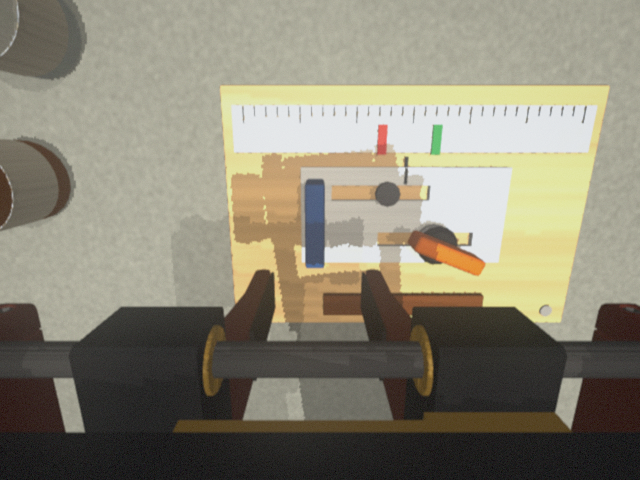

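The wrist view shows everything clearly: the flange at (315,223) between the finger lines, red (382,139), green (436,139), the pointer (406,170) and the knob bar from (414,238) to (484,268).

```bash
cat >> h.py <<'E'
def frame(name,tag,pr=True):
    c=optics.calibration(name); im=optics.get_image(name); cv2.imwrite(f"pics/{tag}.png",im[:,:,::-1]); return c,im
YAW=0.183
def jy(p,o): d=np.array(p[:2])-np.array(o[:2]); return d@[np.cos(YAW),np.sin(YAW)], d@[-np.sin(YAW),np.cos(YAW)]
def pointer(im,roi):
    x0,y0,x1,y1=roi; g=255-cv2.cvtColor(im,cv2.COLOR_RGB2GRAY)[y0:y1,x0:x1].astype(float); g=np.clip(g-170,0,None)
    ys,xs=np.mgrid[y0:y1,x0:x1]; return (xs*g).sum()/g.sum(),(ys*g).sum()/g.sum(),g.sum()
E
python3 - <<'E'
from h import *
c=optics.calibration("wrist"); c["cam_to_world"]=np.load("w1.npy"); im=cv2.cvtColor(cv2.imread("pics/w1.png"),cv2.COLOR_BGR2RGB)
roi=(225,90,600,300); P={}
for n,z,v,s in(("red",22,60,150),("green",22,60,100),("blue",71,30,80),("orange",80,130,200)):
    r=mask(im,n,roi,s,v); P[n]=p=ray(c,r[0],z); b=np.array([ray(c,q,z)[:2] for q in cv2.boxPoints(r[2])])
    e=[b[1]-b[0],b[2]-b[1]]; L=max(e,key=np.linalg.norm)
    print(n,r[0].round(1),r[1],p.round(1),"sizes",[round(float(np.linalg.norm(q)),1) for q in e],"long yaw",round(float(np.arctan2(L[1],L[0])),3), b.round(0).tolist())
for q in((221,86),(608,86)): print("jig +x corners",ray(c,q,18).round(1))
q=pointer(im,(398,157,414,182)); pp=ray(c,q[:2],26); print("pointer",q,pp.round(1),"in red frame",jy(pp,P["red"]))
for k in P: print(k,jy(P[k],P["red"]))
print("knob hub", ray(c,(437,244),45).round(1), "bolt", ray(c,(388,193),37).round(1))
E
```

```text
red [381.2 126.8] 5 [615.5 118.2  22. ] sizes [1.8, 1.7] long yaw -1.386 [[616.0, 119.0], [616.0, 118.0], [615.0, 117.0], [614.0, 119.0]]
green [436.2 139.4] 215 [614.1  67.4  22. ] sizes [23.7, 6.8] long yaw 0.179 [[602.0, 69.0], [625.0, 73.0], [626.0, 66.0], [603.0, 62.0]]
blue [314.4 204. ] 596 [545.3 164.9  71. ] sizes [13.3, 29.6] long yaw -2.953 [[558.0, 174.0], [561.0, 161.0], [531.0, 155.0], [529.0, 169.0]]
orange [476.5 273. ] 2 [515.4  25.8  80. ] sizes [0.0, 0.8] long yaw 1.755 [[515.0, 25.0], [515.0, 25.0], [515.0, 26.0], [515.0, 26.0]]
jig +x corners [623.2 262.   18. ]
jig +x corners [685.  -68.6  18. ]
pointer (np.float64(405.0), np.float64(180.25), np.float64(4.0)) [574.2  86.9  26. ] in red frame (np.float64(-46.37464209541256), np.float64(-23.256512199810988))
red (np.float64(0.0), np.float64(0.0))
green (np.float64(-10.63168784620388), np.float64(-49.65977314044117))
blue (np.float64(-60.53306150786108), np.float64(58.71174351357499))
orange (np.float64(-115.27091457260387), np.float64(-72.6285706643408))
knob hub [525.4  49.6  45. ] bolt [561.2 101.8  37. ]
```

```bash
python3 - <<'E'
from h import *
c=optics.calibration("wrist"); c["cam_to_world"]=np.load("w1.npy"); im=cv2.cvtColor(cv2.imread("pics/w1.png"),cv2.COLOR_BGR2RGB)
h=cv2.cvtColor(im,cv2.COLOR_RGB2HSV)
print("hsv red",h[139,382],"orange",h[255,455],h[262,475],"blue",h[250,315],"pointer row",cv2.cvtColor(im,cv2.COLOR_RGB2GRAY)[165,398:416])
HUE["red"]=[(0,10),(170,180)]; HUE["orange"]=[(3,18)]
for n,z,v,s,roi in(("red",22,60,100,(365,115,400,160)),("blue",71,20,60,(295,170,335,275)),("orange",79,120,150,(405,225,500,285))):
    r=mask(im,n,roi,s,v); p=ray(c,r[0],z); b=np.array([ray(c,q,z)[:2] for q in cv2.boxPoints(r[2])])
    e=[b[1]-b[0],b[2]-b[1]]; L=max(e,key=np.linalg.norm)
    print(n,r[0].round(1),r[1],p.round(1),"sizes",[round(float(np.linalg.norm(q)),1) for q in e],"long yaw",round(float(np.arctan2(L[1],L[0])),3))
    if n=="red": R0=p
for q in((405.5,165),(406,170)): print("pointer",jy(ray(c,q,26),R0))
print("green rel",jy(ray(c,(436.2,139.4),22),R0))
E
```

```text
hsv red [  3 145 230] orange [ 15 185 229] [ 15 188 230] blue [111  63 105] pointer row [203 214 217 217 208 192 132  94  91 121 173 204 216 219 218 216 219 217]
red [381.8 139.6] 254 [605.  115.1  22. ] sizes [7.9, 24.9] long yaw -2.904
blue [314.4 223.7] 1366 [529.6 162.   71. ] sizes [13.3, 67.9] long yaw -2.953
orange [450. 256.] 1124 [525.2  50.6  79. ] sizes [14.0, 58.6] long yaw -1.773
pointer (np.float64(-21.918437961821173), np.float64(-21.65176653814997))
pointer (np.float64(-26.33293104666202), np.float64(-22.409601016265523))
green rel (np.float64(0.2599973335940037), np.float64(-48.50637555296132))
```

The measurements agree: the pointer needs +22 mm along jig y, the flange is centred under the gripper, and the knob is at (525,50). Next I'll descend and grip.

```bash
python3 -m jog '{"delta_rot":[[0,0,0],[0,0,0],[0,0,0],[0,0,0],[0,0,0]],"translation":[[4,-1.3,35],[4,-1.3,75],[4,-1.3,115],[4,-1.3,143],[4,-1.3,143]],"hand":[0,0,0,0,0]}'
python3 -m jog '{"delta_rot":[[0,0,0],[0,0,0],[0,0,0],[0,0,0],[0,0,0]],"translation":[[0,0,0],[0,0,0],[0,0,0],[0,0,0],[0,0,0]],"hand":[-0.5,-0.8,-1,-1,-1]}'
python3 -c "
from h import *
o=get_obs(); print(o['ee_pos'],o['orientation'],o['moment'])"
```

```text
t: 2.65
ee_pos: [522.2, 158.2, 35.1]
orientation: [3.127, 0.284, -0.01]
ft_force: [-0.6, 0.7, -0.2]
width: 44.0
t: 3.15
ee_pos: [526.1, 160.7, 39.3]
orientation: [-3.128, -0.287, -0.004]
ft_force: [-1.6, -0.6, 7.3]
width: 15.7
[526.13102141 160.67680418  39.28504556] [-3.12787401 -0.2869006  -0.00414465] [0.05859334 0.23373215 0.02623946]
```

```bash
python3 -m jog '{"delta_rot":[[0,0,0],[0,0,0],[0,0,0],[0,0,0],[0,0,0]],"translation":[[0,-4,-1],[0,-10,-1],[0,-16,-1],[0,-22,-1],[0,-22,-1]],"hand":[-1,-1,-1,-1,-1]}'
python3 -m jog '{"delta_rot":[[0,0,0]],"translation":[[0,0,0]],"hand":[-1]}'
cat >> h.py <<'E'
def check(tag,roi,ppix=None):
    HUE["red"]=[(0,10),(170,180)]
    c,im=frame("wrist",tag); r=mask(im,"red",roi,100,60); R0=ray(c,r[0],22)
    return c,im,r,R0
E
python3 - <<'E'
from h import *
o=get_obs(); print(o["ee_pos"])
c,im=frame("wrist","w2"); HUE["red"]=[(0,10),(170,180)]
r=mask(im,"red",(200,0,600,300),100,60); print(r[0],r[1],r[2],ray(c,r[0],22))
x,y=map(int,r[0]); cv2.imwrite("pics/w2c.png",cv2.resize(im[max(0,y-60):y+120,max(0,x-100):x+140,::-1],None,fx=3,fy=3))
np.save("w2.npy",c["cam_to_world"])
E
```

```text
t: 3.65
ee_pos: [521.6, 183.0, 39.3]
orientation: [-3.128, -0.287, -0.002]
ft_force: [-1.1, 0.6, 5.2]
width: 15.6
t: 3.75
ee_pos: [521.5, 183.0, 39.3]
orientation: [-3.128, -0.287, -0.002]
ft_force: [-0.9, 1.2, 6.2]
width: 15.8
[521.54733121 182.97377156  39.27908061]
[478.31904762 148.60238095] 840 ((478.1191101074219, 148.90426635742188), (16.684337615966797, 53.856693267822266), 6.20344877243042) [605.54299571 115.38722579  22.        ]
```

View pics/w2.png

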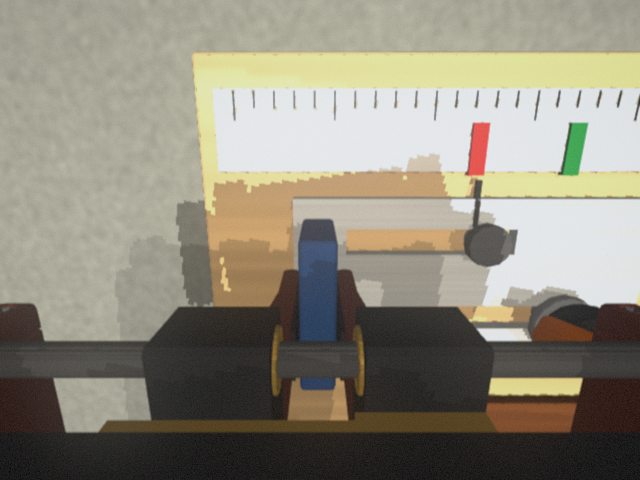

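The pointer, from (478,181) to (476,225), now lies right below the red mark at (478,149). I'll work out the offset.

```bash
python3 - <<'E'
from h import *
c=optics.calibration("wrist"); c["cam_to_world"]=np.load("w2.npy"); im=cv2.imread("pics/w2.png"); g=cv2.cvtColor(im,cv2.COLOR_BGR2GRAY)
R0=ray(c,(478.3,148.6),22)
for row in(184,190,202,208,214):
    w=np.clip(130-g[row,465:490].astype(float),0,None); x=465+(np.arange(25)*w).sum()/w.sum()
    print(row,x.round(1),np.round(jy(ray(c,(x,row),26),R0),2), np.round(jy(ray(c,(x,row),22),R0),2))
E
```

```text
184 477.7 [-17.39  -0.02] [-17.82  -1.88]
190 476.9 [-20.44   0.03] [-20.94  -1.82]
202 477.3 [-26.62  -0.91] [-27.26  -2.78]
208 476.7 [-29.75  -0.96] [-30.46  -2.84]
214 475.9 [-32.9   -0.97] [-33.69  -2.85]
```

The pointer is within about 1 mm of red. I'll release, lift, and move over the knob, turning to the bar angle.

```bash
python3 -m jog '{"delta_rot":[[0,0,0],[0,0,0],[0,0,0],[0,0,0],[0,0,0]],"translation":[[0,0,0],[0,0,0],[0,0,0],[0,0,-20],[0,0,-60]],"hand":[-0.3,0,0,0,0]}'
python3 -m jog '{"delta_rot":[[0,0,-0.14],[0,0,-0.28],[0,0,-0.42],[0,0,-0.56],[0,0,-0.70]],"translation":[[0,0,-45],[0,20,-50],[-7,60,-50],[-14,100,-50],[-21.7,131.2,-50]],"hand":[0,0,0,0,0]}'
python3 -m jog '{"delta_rot":[[0,0,-0.14],[0,0,-0.28],[0,0,-0.42],[0,0,-0.486],[0,0,-0.486]],"translation":[[0,0,0],[0,0,0],[0,0,0],[0,0,0],[0,0,0]],"hand":[0,0,0,0,0]}'
python3 - <<'E'
from h import *
o=get_obs(); print(o["ee_pos"],o["orientation"],o["qpos"][5],o["moment"])
c,im=frame("wrist","w3"); np.save("w3.npy",c["cam_to_world"])
frame("side","s3"); s=cv2.imread("pics/s3.png")
cv2.imwrite("pics/c3.png",np.vstack([cv2.resize(im[:,:,::-1],(480,360)),cv2.resize(s[225:305,200:340],(480,240),interpolation=cv2.INTER_CUBIC)]))
E
```

```text
t: 4.3
ee_pos: [518.7, 181.1, 96.6]
orientation: [3.127, 0.287, -0.01]
ft_force: [1.0, -0.4, -0.3]
width: 43.5
t: 4.8
ee_pos: [523.4, 47.3, 148.8]
orientation: [2.836, 1.35, 0.0]
ft_force: [-0.2, 0.7, -0.7]
width: 44.3
t: 5.3
ee_pos: [523.4, 48.8, 148.5]
orientation: [-2.434, -1.986, 0.001]
ft_force: [0.8, -0.6, 0.6]
width: 43.6
[523.35365435  48.82247563 148.48184616] [-2.43357397e+00 -1.98629403e+00  6.80021574e-04] 0.2720778830316155 [-0.0540399  -0.06581386 -0.01833517]
```

View pics/c3.png

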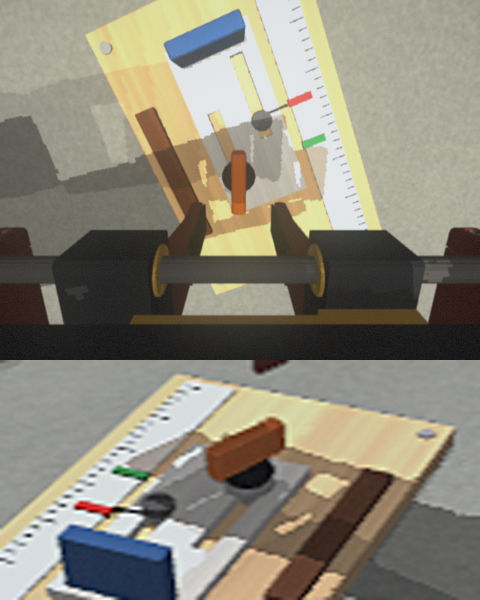

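The bar is square between the fingers and centred, at about (318,243) in the full image, and the pointer is at red in both views. I'll triangulate the knob height before descending.

```bash
python3 - <<'E'
from h import *
HUE["orange"]=[(3,18)]
cw=optics.calibration("wrist"); cw["cam_to_world"]=np.load("w3.npy"); ct=optics.calibration("side"); 
im=cv2.cvtColor(cv2.imread("pics/w3.png"),cv2.COLOR_BGR2RGB); s=cv2.cvtColor(cv2.imread("pics/s3.png"),cv2.COLOR_BGR2RGB)
h=cv2.cvtColor(im,cv2.COLOR_RGB2HSV); print(h[240,318],h[270,318],cv2.cvtColor(s,cv2.COLOR_RGB2HSV)[253,272])
a=mask(im,"orange",(300,190,340,290),140,80); b=mask(s,"orange",(255,240,290,270),140,60)
print(a,b)
for z in(66,72,76,80,84): print(z,ray(cw,a[0],z)[:2].round(1))
# top corners of bar by side: upper-left/upper-right silhouette
for z in (60,64,68,72): print("side centroid",z,ray(ct,b[0],z)[:2].round(1))
q=cv2.boxPoints(a[2]); w=[ray(cw,p,79)[:2] for p in q]; print([np.linalg.norm(w[i]-w[i-1]).round(1) for i in range(4)],[np.arctan2(*(w[i]-w[i-1])[::-1]).round(3) for i in range(4)])
E
```

```text
[ 12 178 162] [ 12 176 164] [ 11 167  98]
(array([317.76498316, 244.65185185]), np.int32(1485), ((317.5, 245.5), (81.0, 19.0), 90.0)) (array([271.28996283, 254.34944238]), np.int32(269), ((271.4000549316406, 254.3000030517578), (11.627553939819336, 25.491174697875977), 63.43495178222656))
66 [524.3  48.4]
72 [524.7  50.1]
76 [524.9  51.3]
80 [525.1  52.4]
84 [525.4  53.5]
side centroid 60 [531.2  42.8]
side centroid 64 [527.6  47.3]
side centroid 68 [524.   51.7]
side centroid 72 [520.3  56.2]
[np.float64(59.5), np.float64(13.0), np.float64(59.5), np.float64(13.8)] [np.float64(1.362), np.float64(-0.202), np.float64(-1.765), np.float64(2.94)]
```

```bash
python3 -m jog '{"delta_rot":[[0,0,0],[0,0,0],[0,0,0],[0,0,0],[0,0,0]],"translation":[[2.9,0.6,30],[2.9,0.6,65],[2.9,0.6,91],[2.9,0.6,91],[2.9,0.6,91]],"hand":[0,0,0,0,-0.4]}'
python3 -m jog '{"delta_rot":[[0,0,0],[0,0,0],[0,0,0],[0,0,0]],"translation":[[0,0,0],[0,0,0],[0,0,0],[0,0,0]],"hand":[-0.8,-1,-1,-1]}'
python3 -c "
from h import *
o=get_obs(); print(o['ee_pos'],o['moment'],o['qpos'][5])"
```

```text
t: 5.9
ee_pos: [524.7, 51.7, 57.7]
orientation: [-2.434, -1.985, 0.001]
ft_force: [1.1, 0.0, -0.5]
width: 38.8
t: 6.3
ee_pos: [524.4, 51.8, 58.7]
orientation: [-2.434, -1.986, 0.0]
ft_force: [-4.0, 1.5, 8.7]
width: 13.8
[524.42694686  51.8499521   58.73213815] [ 0.19555704  0.52116736 -0.00467016] 0.27756131146678586
```

```bash
python3 -m jog '{"delta_rot":[[0,0,0.14],[0,0,0.28],[0,0,0.42],[0,0,0.56],[0,0,0.56]],"translation":[[0,0,0.5],[0,0,1],[0,0,1.5],[0,0,2],[0,0,2]],"hand":[-1,-1,-1,-1,-1]}'
python3 -c "
from h import *
o=get_obs(); print(o['ee_pos'],o['moment'],o['qpos'][5])"
python3 -m jog '{"delta_rot":[[0,0,0.14],[0,0,0.28],[0,0,0.42],[0,0,0.42]],"translation":[[0,0,0.5],[0,0,1],[0,0,1.5],[0,0,1.5]],"hand":[-1,-1,-1,-1]}'
python3 -c "
from h import *
o=get_obs(); print(o['ee_pos'],o['moment'],o['qpos'][5])"
```

```text
t: 6.8
ee_pos: [524.9, 51.6, 56.7]
orientation: [2.89, 1.23, 0.001]
ft_force: [-1.3, -0.4, 6.8]
width: 13.5
[524.94062479  51.55579375  56.73209216] [-0.25907417  0.34300694 -0.12226013] 0.8417078088958007
t: 7.2
ee_pos: [525.1, 51.2, 55.3]
orientation: [3.083, 0.601, 0.002]
ft_force: [-1.3, -4.0, 7.0]
width: 13.9
[525.14369198  51.19800456  55.29464917] [-0.75326738  0.3351244  -0.1664426 ] 1.2616836417476243
```

Free running at about 0.14 N m, as expected. A bit further, then I'll regrasp.

```bash
python3 -m jog '{"delta_rot":[[0,0,0.14],[0,0,0.28],[0,0,0.28]],"translation":[[0,0,0.5],[0,0,1],[0,0,1]],"hand":[-1,-1,-1]}'
python3 -c "
from h import *
o=get_obs(); print(o['ee_pos'],o['moment'],o['qpos'][5])"
python3 -m jog '{"delta_rot":[[0,0,0.14],[0,0,0.28],[0,0,0.28]],"translation":[[0,0,0.5],[0,0,1],[0,0,1]],"hand":[-1,-1,-1]}'
python3 -c "
from h import *
o=get_obs(); print(o['ee_pos'],o['moment'],o['qpos'][5])"
```

```text
t: 7.5
ee_pos: [525.2, 50.9, 54.3]
orientation: [3.136, 0.165, 0.002]
ft_force: [-0.8, -4.8, 6.3]
width: 13.9
[525.21920061  50.90641719  54.31718836] [-1.05034622  0.26692616 -0.15802962] 1.54164853477924
t: 7.8
ee_pos: [525.1, 50.7, 53.3]
orientation: [3.128, -0.274, 0.002]
ft_force: [-1.3, -6.6, 6.9]
width: 14.0
[525.1478431   50.65143362  53.32357507] [-1.36447309  0.3850979  -0.13289629] 1.8216914778847006
```

Still free at 1.54 rad. Regrasp: open, lift, turn back by π, descend, close.

```bash
python3 -m jog '{"delta_rot":[[0,0,0],[0,0,0],[0,0,0],[0,0,0],[0,0,-0.14]],"translation":[[0,0,0],[0,0,0],[0,1,-10],[0,1,-45],[0,1,-45]],"hand":[-0.3,0,0,0,0]}'
for i in 1 2 3 4; do python3 -m jog '{"delta_rot":[[0,0,-0.15],[0,0,-0.30],[0,0,-0.45],[0,0,-0.60],[0,0,-0.75]],"translation":[[0,0,0],[0,0,0],[0,0,0],[0,0,0],[0,0,0]],"hand":[0,0,0,0,0]}' | grep -E "t:|orient"; done
python3 - <<'E'
from h import *
o=get_obs(); print(o["ee_pos"],o["orientation"],o["qpos"][5],o["moment"])
rv=o["orientation"]; print("yaw",R.from_rotvec(rv).as_matrix()[:2,0], "tip to bar yaw needed")
c,im=frame("wrist","w4"); np.save("w4.npy",c["cam_to_world"])
HUE["orange"]=[(3,18)]
r=mask(im,"orange",(200,120,440,300),140,80); print(r)
w=[ray(c,p,75)[:2] for p in cv2.boxPoints(r[2])]; print(ray(c,r[0],75),[np.linalg.norm(w[i]-w[i-1]).round(1) for i in range(4)],[np.arctan2(*(w[i]-w[i-1])[::-1]).round(3) for i in range(4)])
E
```

```text
t: 8.3
ee_pos: [527.1, 50.9, 100.9]
orientation: [-3.141, 0.046, -0.009]
ft_force: [0.6, -0.1, 0.3]
width: 43.9
t: 8.8
orientation: [2.937, 1.114, 0.001]
t: 9.3
orientation: [2.325, 2.113, 0.001]
t: 9.8
orientation: [1.389, 2.817, 0.001]
t: 10.3
orientation: [0.261, 3.13, 0.0]
[524.73866969  50.75309637  97.86422736] [2.60969272e-01 3.13023452e+00 2.31812676e-04] -1.3307066251144453 [ 0.04877191 -0.17432823  0.04153377]
yaw [-0.98619455  0.1655901 ] tip to bar yaw needed
(array([317.30927835, 256.70670103]), np.int32(1940), ((317.4999694824219, 256.5), (84.99998474121094, 22.999996185302734), 90.0))
[515.65112756  52.25940615  75.        ] [np.float64(50.7), np.float64(12.6), np.float64(50.7), np.float64(13.5)] [np.float64(2.967), np.float64(1.405), np.float64(-0.157), np.float64(-1.736)]
```

View pics/w4.png

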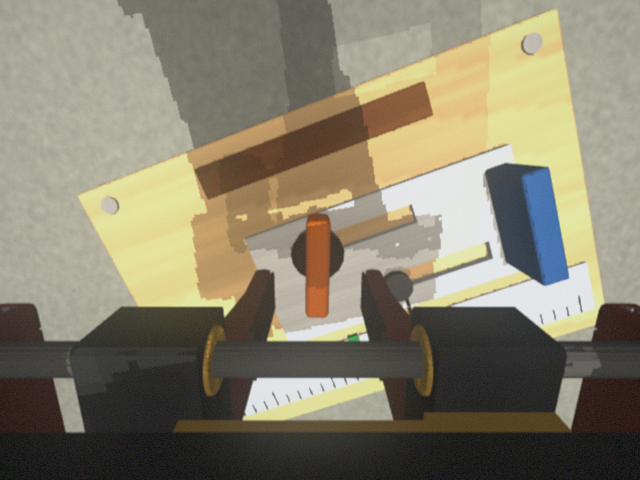

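The bar at x≈317 is aligned and centred between the fingers, so the regrasp is good.

```bash
python3 -m jog '{"delta_rot":[[0,0,0],[0,0,0],[0,0,0],[0,0,0],[0,0,0]],"translation":[[0,0,20],[0,0,45],[0,0,45],[0,0,45],[0,0,45]],"hand":[0,0,0,-0.4,-1]}'
python3 -m jog '{"delta_rot":[[0,0,0],[0,0,0],[0,0,0]],"translation":[[0,0,0],[0,0,0],[0,0,0]],"hand":[-1,-1,-1]}'
python3 -c "
from h import *
o=get_obs(); print(o['ee_pos'],o['moment'],o['qpos'][5])"
for i in 1 2; do python3 -m jog '{"delta_rot":[[0,0,0.10],[0,0,0.14],[0,0,0.14]],"translation":[[0,0,0.3],[0,0,0.5],[0,0,0.5]],"hand":[-1,-1,-1]}'
python3 -c "
from h import *
o=get_obs(); print(o['ee_pos'],o['moment'],o['qpos'][5])"; done
```

```text
t: 10.85
ee_pos: [525.3, 50.7, 53.3]
orientation: [0.272, 3.128, 0.0]
ft_force: [0.2, -0.5, 1.5]
width: 31.3
t: 11.15
ee_pos: [525.1, 50.6, 52.9]
orientation: [0.272, 3.129, 0.0]
ft_force: [0.2, -1.2, 5.6]
width: 13.9
[525.12777947  50.60040891  52.91575052] [-0.06560695 -0.10308024 -0.120419  ] -1.3240317435930775
t: 11.45
ee_pos: [525.1, 50.5, 52.4]
orientation: [0.491, 3.102, -0.0]
ft_force: [-0.7, -2.8, 6.0]
width: 13.5
[525.08721783  50.47482844  52.4335614 ] [-0.26707984 -0.02404499  0.03817144] -1.1831482207663682
t: 11.75
ee_pos: [525.1, 50.4, 51.9]
orientation: [0.706, 3.06, -0.0]
ft_force: [-0.1, -2.1, 6.8]
width: 13.7
[525.059024    50.35530345  51.93997093] [-0.43738789  0.01234434 -0.031197  ] -1.0431553863888152
```

```bash
cat > r.py <<'E'
from h import *
o=get_obs(); print("  ->",o['ee_pos'].round(2),"F",o["ft_force"].round(1),"M",o['moment'].round(3),"q6",o['qpos'][5].round(3),"tq6",o["joint_torque"][5].round(3))
E
for i in 1 2 3; do python3 -m jog '{"delta_rot":[[0,0,0.05],[0,0,0.1]],"translation":[[0,0,0.2],[0,0,0.35]],"hand":[-1,-1]}' >/dev/null; python3 r.py; done
```

```text
-> [525.01  50.26  51.62] F [-0.8 -3.3  6.2] M [-0.57   0.088  0.141] q6 -0.942 tq6 -0.567
  -> [524.94  50.17  51.31] F [-2.3 -3.6  9. ] M [-0.714  0.25   0.147] q6 -0.842 tq6 -0.511
  -> [524.89  50.09  51.25] F [-3.1 -3.8 12.6] M [-0.785  0.433  0.255] q6 -0.743 tq6 -0.425
```

Torque is climbing and the knob has stopped descending, so the washer has made contact. From here I use small steps.

```bash
for i in 1 2; do python3 -m jog '{"delta_rot":[[0,0,0.05],[0,0,0.05]],"translation":[[0,0,-0.1],[0,0,-0.1]],"hand":[-1,-1]}' >/dev/null; python3 r.py; done
```

```text
-> [524.85  50.06  51.26] F [-2.7 -5.2 10.2] M [-0.857  0.329  0.032] q6 -0.693 tq6 0.542
  -> [524.81  50.04  51.23] F [-2.1 -3.8  9.5] M [-0.847  0.319  0.153] q6 -0.643 tq6 0.576
```

```bash
for i in 1 2 3 4; do python3 -m jog '{"delta_rot":[[0,0,0.03]],"translation":[[0,0,0]],"hand":[-1]}' >/dev/null; python3 r.py; done
```

```text
-> [524.78  50.01  51.25] F [-2.4 -5.2  9.1] M [-0.877  0.241  0.334] q6 -0.614 tq6 -0.284
  -> [524.75  50.02  51.22] F [-1.6 -3.9  9. ] M [-0.851  0.32   0.305] q6 -0.584 tq6 -0.048
  -> [524.74  49.97  51.22] F [-3.3 -4.4  9. ] M [-0.856  0.263  0.41 ] q6 -0.554 tq6 -0.006
  -> [524.71  49.97  51.22] F [-1.7 -4.3  9.2] M [-0.887  0.269  0.421] q6 -0.524 tq6 0.02
```

```bash
for i in 1 2 3; do python3 -m jog '{"delta_rot":[[0,0,0]],"translation":[[0,0,0]],"hand":[-1]}' >/dev/null; python3 r.py; done; echo; for i in 1 2 3; do python3 -m jog '{"delta_rot":[[0,0,0.03]],"translation":[[0,0,0]],"hand":[-1]}' >/dev/null; python3 r.py; done
```

```text
-> [524.72  49.97  51.2 ] F [-2.1 -4.8  8.8] M [-0.925  0.276  0.36 ] q6 -0.524 tq6 0.596
  -> [524.71  49.96  51.21] F [-2.8 -5.4  8.7] M [-0.909  0.274  0.301] q6 -0.525 tq6 0.317
  -> [524.72  49.98  51.22] F [-2.4 -5.5  8.8] M [-0.934  0.307  0.296] q6 -0.525 tq6 0.302

  -> [524.66  49.95  51.19] F [-3.  -4.4  9.9] M [-0.908  0.303  0.423] q6 -0.495 tq6 -0.218
  -> [524.67  49.94  51.2 ] F [-2.6 -4.1  9.5] M [-0.917  0.369  0.451] q6 -0.464 tq6 0.05
  -> [524.62  49.94  51.18] F [-2.8 -5.   8.9] M [-0.948  0.307  0.469] q6 -0.434 tq6 0.093
```

```bash
python3 -m jog '{"delta_rot":[[0,0,0.04],[0,0,0.04]],"translation":[[0,0,0],[0,0,0]],"hand":[-1,-1]}' >/dev/null; python3 r.py; for i in 1 2; do python3 -m jog '{"delta_rot":[[0,0,0]],"translation":[[0,0,0]],"hand":[-1]}' >/dev/null; python3 r.py; done
```

```text
-> [524.56  49.92  51.16] F [-3.  -4.5  8.5] M [-0.92   0.336  0.452] q6 -0.394 tq6 0.805
  -> [524.58  49.9   51.15] F [-2.3 -5.3  8.7] M [-0.98   0.358  0.418] q6 -0.395 tq6 0.45
  -> [524.57  49.92  51.15] F [-2.4 -6.   8.2] M [-0.991  0.343  0.45 ] q6 -0.395 tq6 0.427
```

It holds at about 0.43 N m, firm and well below 0.8, so I stop here. I'll release, lift clear and check.

```bash
python3 -m jog '{"delta_rot":[[0,0,0],[0,0,0],[0,0,0],[0,0,0],[0,0,0]],"translation":[[0,0,0],[0,0,0],[0,0,-5],[0,0,-40],[0,0,-80]],"hand":[-0.3,0,0,0,0]}'
python3 -m jog '{"delta_rot":[[0,0,-0.14],[0,0,-0.28],[0,0,-0.42],[0,0,-0.42],[0,0,-0.42]],"translation":[[40,0,-20],[85,0,-40],[130,0,-60],[175,0,-80],[175,0,-80]],"hand":[0,0,0,0,0]}'
python3 - <<'E'
from h import *
o=get_obs(); print(o["t"],o["ee_pos"],o["ft_force"])
c,t=frame("top","t5"); _,s=frame("side","s5"); cw,w=frame("wrist","w5"); np.save("w5.npy",cw["cam_to_world"])
a=cv2.resize(t[140:265,205:362,::-1],None,fx=3,fy=3,interpolation=cv2.INTER_CUBIC); b=cv2.resize(s[220:350,165:340,::-1],(329,375),interpolation=cv2.INTER_CUBIC)
b=cv2.resize(b,(329,375)); cv2.imwrite("pics/c5.png",np.hstack([a,b])[:, :800])
E
```

```text
t: 14.65
ee_pos: [523.3, 50.7, 130.2]
orientation: [-1.644, -2.673, 0.003]
ft_force: [1.1, 0.3, -0.6]
width: 43.3
t: 15.15
ee_pos: [445.0, 211.2, 213.2]
orientation: [1.044, 2.96, 0.007]
ft_force: [0.8, 0.0, -0.7]
width: 44.1
15.15 [444.95152985 211.15700377 213.19419105] [ 0.82038638  0.03454214 -0.72902547]
```

View pics/c5.png

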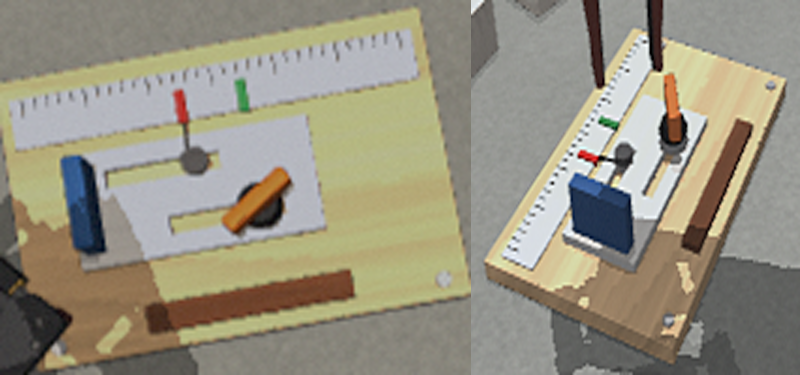

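View pics/w5.png

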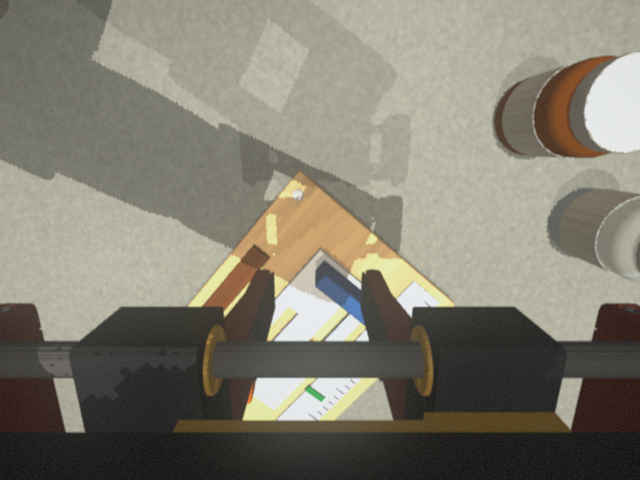

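The top view shows the pointer running into the red mark's lower end, the knob turned, and the slat, jars and everything else in place. I'll do a numeric check before handing in.

```bash
python3 - <<'E'
from h import *
HUE["red"]=[(0,10),(170,180)]
c=optics.calibration("top"); im=cv2.cvtColor(cv2.imread("pics/t5.png"),cv2.COLOR_BGR2RGB); g=cv2.cvtColor(im,cv2.COLOR_RGB2GRAY).astype(float)
r=mask(im,"red",(255,160,278,185),80,60); R0=ray(c,r[0],22); print(r[:2],R0)
for row in(183,184,185,186,187):
    s=g[row,258:276]; w=np.clip(np.median(s)-25-s,0,None); w[abs(np.arange(18)-s.argmin())>2]=0; x=258+(np.arange(18)*w).sum()/w.sum(); print(row,round(x,2),np.round(jy(ray(c,(x,row),26),R0),2))
E
```

```text
(array([264.9, 175.2]), np.int32(40)) [602.17649236 115.95995018  22.        ]
183 266.46 [-19.92  -1.12]
184 266.52 [-22.28  -0.88]
185 266.55 [-24.62  -0.57]
186 266.66 [-27.    -0.45]
187 266.69 [-29.34  -0.14]
```

```bash
python3 -c "
from h import *
print(ctrl.close_job())"
```

```text
the job is handed in; nothing more can be done
None
```

The job is handed in after about 15 s of robot time. The stop is set at the red mark and the clamp is hand-tight.

- **Slide:** I gripped the blue flange and moved the stop 22 mm along the jig's y to the red mark. A wrist picture taken before any tightening put the pointer within about 1 mm of the mark's centre.
- **Clamp:** I turned the knob clockwise about 2.5 rad in all, with one regrasp. It ran free at about 0.14 N m, the washer started to bear at about 2.1 rad, and I stopped when it held at about 0.43 N m. The highest reading was 0.47, well under 0.8.
- **Last checks:** After I let go, the top view put the pointer about 0.6 mm from the red centre, inside the 4 mm limit. The slat and jars were where they started, and the gripper was clear of everything. I did not check the cup and hammer again.
- **Disagreements:**
  - The moment readings were noisy by about 0.05–0.1 N m. During the first part of the turn their sign was opposite to what I expected.
  - The top and wrist cameras differed by about 3 mm in absolute position, but agreed to about 1 mm on the pointer's offset from red.

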